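# Clear the pin cup and prove the spring pull gauge

## Robot

A 7-joint arm with a two-finger parallel gripper is mounted at the origin on the work surface. World frame = base frame: x ahead of the robot, y to its left, z up, the work surface at z = 0. Lengths are in m, angles in rad, forces in N, time in s.
With the tool pointing down it reaches from about 0.425 to 1.025 m from the base axis. Payload 3.6 kg.
Tool frame: the origin (TCP) lies midway between the tips of the shut fingers; the grasp point (between the pads) lies 19 mm behind it; z points along the fingers, y is the direction in which the jaws open and shut (so a half turn about z gives the same grasp; the last joint's range is limited). The gripper opens to 85 mm and grips with 20 to 120 N. Pads are 22 mm wide; open, the fingers measure 114 mm over their backs; the gripper's body (76 mm by 85 mm) begins 54 mm behind the grasp point. The pads swing forward as they close: fully open they stand 13 mm farther back than shut.
Start: joints at [-1.387, 0.591, 0.048, 1.609, -0.033, 0.943, -0.034], TCP at [0.198, 0.697, 0.231] pointing down, gripper open.
Joint ranges: [-2.69, 2.69], [-0.47, 2.24], [-1.27, 1.36], [0.19, 2.51], [-1.53, 4.68], [0.08, 2.07], [-3.09, 3.09]. Speed limits (rad/s): [2.57, 2.57, 3.14, 3.14, 3.14, 3.14, 3.14].

## Interface

Orientations are given as a unit quaternion [x, y, z, w].
In Python, from rig import env gives the robot as it stands.
- The arm moves only by the tool arm_command, never from a script. Its argument "rows" is a list that holds one entry, the list of rows, each a list of 7 numbers: the shift along the tool's x, y, z in m, then the turn, a rotation vector about the tool's x, y, z in degrees, then the finger opening in m, from 0 to 0.0854. In form: [[[dx, dy, dz, rx, ry, rz, hand], ...]]. A call has 1 to 12 rows; each row shifts and turns the commanded pose from where the row before left it, along the tool's axes as they then stand; what a row does not reach is not made up. A row lasts 1/12 s, in which the tool goes at most 41.7 mm and 7.16 degrees, less where a joint would pass 70% of its speed; a pose out of reach is approached as far as the arm can. A call with a gripper value outside its range is refused whole. The fingers move at their own pace and stop on an object; "force" is the grip in N (left out, the last holds). Time passes only in rows, so rows that do not move let the fingers close. It gives the time, the measured TCP pose, the force and the opening at its end, in the units of the state.
- env.state(): the state, without advancing time (a new reading comes with each control period).
- env.read_camera(name): name is "scene" or "top"; returns the picture (400x640x3 uint8, red, green, blue); there is no depth.
- env.camera_params(name): a dict with "K" (3x3 intrinsics, pixels), "dist" ([k1, k2, p1, p2, k3] as OpenCV has them; the pictures are not rectified), "extrinsics" (4x4, takes a point from world to camera coordinates). Camera axes: x right, y up, looking along -z (the intrinsics and any distortion apply to the point x, -y, -z); pixel columns grow to the right and rows downward; lengths in m; the calibration is good to about 2 mm. A picture is of the moment at which its call begins. camera_params takes no time and is no camera call.
- env.close_job(): hands the job in, once; it reports no verdict.
Trained networks look in the newest picture that a camera, given by its name, has taken for a name from the list of things; names that differ only in an ending like _2 or _b are one class to them, and where a whole thing is asked for, a point or a joint stands for the part that bears it (a point fixed in the world has none). Each returns a list of dicts, best first, with "p" (0 to 1); they miss things now and then, are a little off and sometimes report something else, mostly with a low value. They report only what shows in the picture. A call takes as long as a camera call.
- env.trace(camera, target): "mask" (400x640 bool, what is visible of it) and "rect" ([centre column, centre row, width, height] in pixels, round what is visible of it).
- env.place_of(camera, target): "pixel" ([column, row] in pixels: a listed point, or the origin of a listed thing).
The state is a dict: "t": time; "joints": joint angles; "qvel": joint speeds; "joint_efforts": joint torques, N m; "position": TCP position; "orientation": TCP orientation; "force": force on the tool from outside, world axes, zero at the start; "moment": the same for the moment, N m; "width": opening from 0.0 (shut) to 1.0 (fully open).
Only numpy, scipy, OpenCV 4.12 (cv2) and the standard library are available. Lean on these libraries where they do the work, as an engineer would, in place of code of your own. Each camera call takes 0.05 s, during which the arm holds its last target. There are 200 camera calls.

## Task

The ivory pin cup has been left on the bed of the spring pull gauge, in the way of its slide: nest it concentrically on top of the stack of two brown cups and let go. Then pull the gauge's pear-wood paddle out until the red needle stands level with the green marker, hold it there for a second, and ease the slide all the way home without letting it snap back. Do not touch the magnifier above the gauge (come in with the tool tilted from the robot's side) and leave the loose jar, ring casting, graver and loupe where they are.

Things in the scene. Friction and masses are not known exactly. Their poses are not given: they have to be found in the camera images.
- gauge: Spring pull gauge, fixed to the bench. Its grey aluminium bed is 68 mm (its x) by 300 mm (its y) by 8 mm high. Origin: underside of the bed, centre; z up. A brass spring housing (36 mm diameter, top 44 mm high) lies along y from y = +50 to +140 mm; the slide comes out of it and is pulled along the gauge's own -y. The gauge is turned at most 0.2 rad from yaw 0.
- pull (a joint): How far the slide is pulled out, m: 0 is fully home, 0.060 the stop. A spring draws it home: about 3 N at home, 9 N at 40 mm. The slide (steel blade 16 mm wide, 26 mm high over the bench) reaches from the housing to y = -55 mm of the gauge when home, and moves along the gauge's -y.
- paddle_grip (a point): Grip point of the pear-wood paddle on the slide, at gauge x = -25, y = 0 (minus the pull), z = 66 mm. The paddle is 12 mm thick along the gauge's y (the way the fingers should close), 24 mm wide and 46 mm long, and leans 30 degrees from vertical towards the gauge's -x (the robot); the grip point lies on its middle plane, 16 mm from its free end, and 30 mm from its lower end. Axes as the gauge.
- needle (a point): Tip of the red needle on the slide, 3 mm thick along the gauge's y, at gauge x = 20, y = -52 (minus the pull), z = 22 mm. Axes as the gauge.
- marker: Green marker block with a white line, 10 x 6 x 12 mm, set on the far (+x) edge of the gauge bed. Origin: centre of its underside, on the white line; axes as the gauge. It stands 28 to 44 mm along the gauge's -y from the needle at home; pulling the slide by the difference of their y in the gauge's frame brings the needle level with it.
- magnifier: Brass-framed rectangular magnifying glass on a post, fixed to the gauge. Its origin is the gauge's origin. The frame covers gauge x = -20 to 70, y = -25 to 60 mm, from 196 to 206 mm over the bench, above the paddle; its post (10 mm thick) stands at gauge x = 24, y = 135 mm. It must not be touched. A tool tilted about 35 degrees, wrist towards the robot (gauge -x), clears it.
- cup: Loose ivory resin pin cup, empty: conical, 32 mm across the foot, 48.8 mm across the rim, 42 mm high, wall 2.5 mm, inner floor 20 mm above its underside. Origin: centre of its underside; z up. It stands on the gauge bed (8 mm over the bench), in the way of the slide.
- stack_top: Upper of two loose brown resin cups of the same shape as the ivory one, nested in the lower so that its underside is 20 mm above the lower cup's. Origin: centre of its underside. The ivory cup, nested in it, stands with its underside 20 mm above this origin and 20 mm proud of this cup's rim; this rim is 62 mm over the bench.
- stack_low: Lower brown cup, standing on the bench. Same shape; origin: centre of its underside.
- jar: Bystander: amber jar with brass lid, 44 mm across, 60 mm high, loose. Origin: underside.
- ring_casting: Bystander: silver ring casting, 22 mm across, 7 mm high, lying loose on the cork top of the fixed brass turntable (120 mm across, 28 mm high). Origin: underside.
- graver: Bystander: graver, 110 mm long, pear-wood handle 28 mm thick at its -x end, loose. Origin: underside near its middle.
- loupe: Bystander: steel eye loupe, 36 mm across, 22 mm high with a folded cover to its +x, loose. Origin: underside.

How it is judged:
On the way, in this order (a step that is already met when the one before it is completed fails the run):
1. the ivory cup is nested upright and concentric (within 3 mm) on the stack of brown cups, fully down, and let go (horizontal distance between cup and stack_top below 0.003 m and z of cup in the frame of stack_top between 0.017 and 0.023 m and horizontal distance between stack_top and stack_low below 0.003 m and z of stack_top in the frame of stack_low below 0.023 m and angle between cup's own z axis and vertical below 0.09 rad and height (world z) of stack_low below 0.004 m and contact force between the fingers and cup below 0.1 N), for 0.3 s.
2. the slide is pulled out and held with the red needle within 3 mm of the green marker for one second (y of needle in the frame of marker between -0.003 and 0.003 m), for 1 s.
At the end, for the whole second after the job is handed in: The slide is fully home (within 2 mm) and still, the ivory cup rests nested fully down in the upper brown cup (centres within 3 mm, its underside 20 mm +/- 3 mm above that cup's, upright within 5 degrees), the stack still nested and standing on the bench, and the robot touches nothing (all of step 1 and value of joint pull below 0.002 m and velocity of joint pull below 0.01 m/s and linear speed of cup below 0.01 m/s and contact force between the fingers and anything else below 0.1 N).
It fails at once if the slide is pulled more than 8 mm past the green marker (y of needle in the frame of marker below -0.008 m).
It fails at once if the slide snaps back or is jerked: it moves faster than 0.3 m/s either way (velocity of joint pull below -0.3 m/s or velocity of joint pull above 0.3 m/s).
It fails at once if the magnifier is touched (over 0.5 N) (contact force between magnifier and anything else above 0.5 N).
It fails at once if a cup is tipped by more than 40 degrees, or the stack is shoved more than 20 mm (angle between any of cup, stack_low, stack_top's own z axis and vertical above 0.7 rad or distance of stack_low from where it was at the start of the episode above 0.02 m).
It fails at once if a bystander (jar, ring casting, graver, loupe) is moved more than 15 mm (distance of any of jar, ring_casting, graver, loupe from where it was at the start of the episode above 0.015 m).
It also fails if it takes over 58 s, if anything falls off the work surface, if the arm or the gripper's body presses on something with over 40 N, if the wrist force passes 120 N, or if a joint passes its speed limit or range.

## Working session

There is one attempt and no reset: what is moved stays moved. The work goes in short steps, Python scripts to look and compute and a tool call to move; the robot and the scene stay as the last step left them, time stands still between calls to the robot, and variables do not carry over. Pictures are saved under pics/ and viewed, about 8 in all and at most 12, crops included, and the job is handed in when it is done.

Besides the shell and the picture viewer there is one more tool, called as name([rows], argument=value, ...), one row to a line, values as JSON. arm_command: Moves the arm, as the interface text tells. Its arguments: {"type":"object","properties":{"rows":{"type":"array"},"force":{"type":"number"}},"required":["rows"]}

```bash
ls; mkdir -p pics; cat > h.py <<'E'
import numpy as np, cv2
from rig import env
from scipy.spatial.transform import Rotation as R
def ray(cam,px):
    p=env.camera_params(cam);K=np.array(p["K"],float);d=np.array(p["dist"],float);T=np.array(p["extrinsics"],float)
    u=cv2.undistortPoints(np.array([[px]],float),K,d)[0,0]
    v=T[:3,:3].T@np.array([u[0],-u[1],-1.]);o=-T[:3,:3].T@T[:3,3]
    return o,v/np.linalg.norm(v)
def atz(cam,px,z):
    o,v=ray(cam,px);return o+v*(z-o[2])/v[2]
def proj(cam,P):
    p=env.camera_params(cam);K=np.array(p["K"],float);d=np.array(p["dist"],float);T=np.array(p["extrinsics"],float)
    q=(T[:3,:3]@np.atleast_2d(P).T).T+T[:3,3];q=q*[1,-1,-1]
    return cv2.projectPoints(q,np.zeros(3),np.zeros(3),K,d)[0][:,0]
def tri(a,b):
    (o1,v1),(o2,v2)=a,b
    A=np.array([v1,-v2]).T;s=np.linalg.lstsq(A,o2-o1,rcond=None)[0]
    p,q=o1+s[0]*v1,o2+s[1]*v2
    return (p+q)/2,np.linalg.norm(p-q)
E
python3 - <<'E'
from h import *
np.set_printoptions(precision=4,suppress=True)
for c in("scene","top"):
    cv2.imwrite(f"pics/{c}0.png",env.read_camera(c)[:,:,::-1])
    print(c,ray(c,(320,200)))
Z=dict(gauge=0,paddle_grip=.066,needle=.022,marker=.008,cup=.008,stack_top=.02,stack_low=0,jar=0,ring_casting=.028,graver=0,loupe=0)
for n,z in Z.items():
    r={}
    for c in("scene","top"):
        l=env.place_of(c,n)
        if l:
            r[c]=ray(c,l[0]["pixel"]);print(n,c,np.round(l[0]["pixel"],1),round(l[0]["p"],2),atz(c,l[0]["pixel"],z),len(l))
    if len(r)==2: print("   tri",tri(r["scene"],r["top"]))
print(env.state())
E
```

```text
pics
scene (array([1.0943, 0.5746, 0.7778]), array([-0.5048, -0.4919, -0.7094]))
top (array([0.4862, 0.0473, 1.2379]), array([ 0.0579,  0.0307, -0.9978]))
gauge scene [320.7 236. ] 0.73 [0.6257 0.1218 0.    ] 1
gauge top [306.2 174. ] 0.61 [0.6285 0.1251 0.    ] 2
   tri (array([0.6282, 0.1246, 0.0045]), np.float64(0.0005553813484178144))
paddle_grip scene [327.6 213.1] 0.79 [0.6055 0.1232 0.066 ] 2
paddle_grip top [308.8 180.8] 0.48 [0.6034 0.1137 0.066 ] 1
   tri (array([0.6022, 0.1163, 0.0585]), np.float64(0.005700989217978568))
needle scene [300.  221.3] 0.66 [0.6416 0.0675 0.022 ] 1
needle top [323.6 168.7] 0.73 [0.6414 0.0773 0.022 ] 1
   tri (array([0.6431, 0.0745, 0.0284]), np.float64(0.007185903136989269))
marker scene [286.9 219.5] 0.36 [0.652  0.0312 0.008 ] 1
cup scene [295.1 212. ] 0.91 [0.6206 0.0269 0.008 ] 1
cup top [341.5 174.2] 0.67 [0.6293 0.0285 0.008 ] 1
   tri (array([0.6268, 0.0304, 0.0156]), np.float64(0.004762378298214806))
stack_top scene [209.2 148.8] 0.6 [ 0.6348 -0.3225  0.02  ] 3
stack_top top [471.3 176.2] 0.71 [ 0.6308 -0.3197  0.02  ] 1
   tri (array(
[... 690 characters left out ...]
37924701))
loupe scene [193.6 199.4] 0.49 [ 0.7737 -0.1978  0.    ] 1
loupe top [421.3 123.6] 0.7 [ 0.7755 -0.1879  0.    ] 1
   tri (array([ 0.7755, -0.1879,  0.0079]), np.float64(0.004655059038402378))
{'t': 1.2, 'joints': array([-1.3875,  0.5912,  0.0484,  1.6085, -0.0333,  0.9427, -0.0337]), 'qvel': array([-0.0004, -0.0001,  0.0002,  0.0008,  0.0016,  0.0002,  0.0004]), 'joint_efforts': array([  0.0004, -54.8647,   1.5459, -19.853 ,   0.0092,   0.0015,
        -0.    ]), 'position': array([0.1981, 0.6974, 0.2313]), 'orientation': array([0.1379, 0.9904, 0.    , 0.    ]), 'force': array([ 0.4884,  0.3178, -0.1834]), 'moment': array([ 0.0228, -0.0121,  0.0026]), 'width': 0.9948584834240868}
```

```bash
python3 - <<'E'
from h import *
a=cv2.imread("pics/top0.png")[110:260,270:500];b=cv2.imread("pics/scene0.png")[130:290,180:400]
a=cv2.resize(a,(690,450),interpolation=2);b=cv2.resize(b,(770,560),interpolation=2)
cv2.imwrite("pics/a.png",a);cv2.imwrite("pics/b.png",b)
E
```

```text
(no output)
```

View pics/a.png

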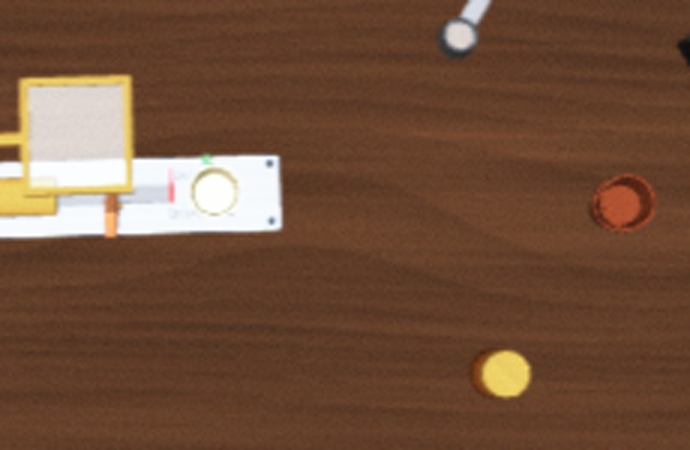

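View pics/b.png

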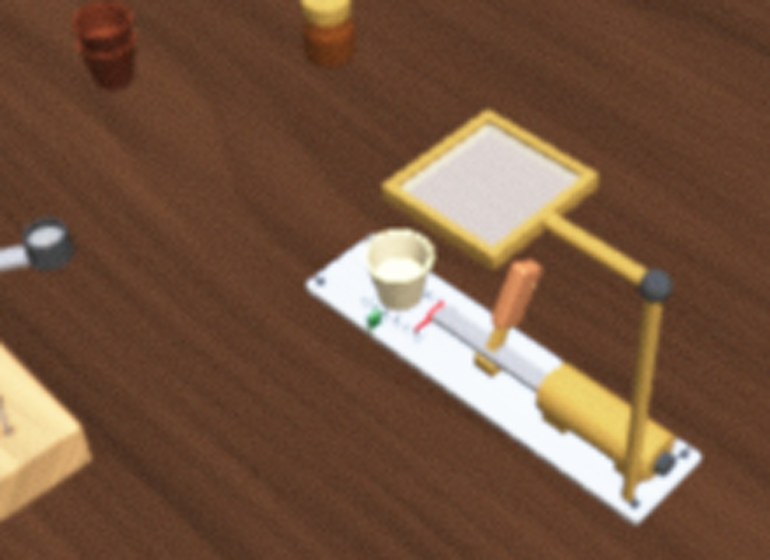

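The views show the ivory cup on the bed just short of the needle (top ≈ (341,174)), the stack at (478,178), and the green marker at top ≈ (339,163). I'll refine the poses with a silhouette and corner fit.

```bash
cat > fit.py <<'E'
from h import *
from scipy.optimize import minimize,least_squares
np.set_printoptions(precision=4,suppress=True)
t=np.linspace(0,2*np.pi,48)
def sil(cam,x,y,cones):
    pts=[]
    for z,r in cones: pts.append(np.c_[x+r*np.cos(t),y+r*np.sin(t),0*t+z])
    h=cv2.convexHull(proj(cam,np.vstack(pts)).astype(np.float32))
    m=np.zeros((1600,2560),np.uint8);cv2.fillConvexPoly(m,np.round(h*4+1.5).astype(np.int32),1)
    return cv2.resize(m.astype(np.float32),(640,400),interpolation=cv2.INTER_AREA)
def fit(name,x0,cones,cams=("scene","top")):
    M={c:env.trace(c,name) for c in cams}
    M={c:m[0]["mask"].astype(np.float32) for c,m in M.items() if m}
    for sel in [list(M)]+[[c] for c in M]:
        f=lambda p:sum(np.abs(sil(c,p[0],p[1],cones)-M[c]).sum() for c in sel)
        r=minimize(f,x0,method="Nelder-Mead",options=dict(initial_simplex=[[x0[0],x0[1]],[x0[0]+.006,x0[1]],[x0[0],x0[1]+.006]],xatol=2e-4))
        print(name,sel,r.x,r.fun,[M[c].sum() for c in sel])
E
python3 - <<'E'
from fit import *
for c in("scene","top"): env.read_camera(c)
fit("cup",[.629,.03],[(.008,.016),(.05,.0244)])
fit("stack_top",[.633,-.322],[(.02,.016),(.062,.0244)])
fit("stack_top",[.633,-.322],[(.0,.016),(.042,.0244),(.062,.0244)])
# gauge
G=lambda p,q:np.c_[p[0]+np.cos(p[2])*q[:,0]-np.sin(p[2])*q[:,1],p[1]+np.sin(p[2])*q[:,0]+np.cos(p[2])*q[:,1],q[:,2]]
for sel in ("st","s","t"):
    def res(p):
        r=[]
        if "s" in sel: r.append(proj("scene",G(p,np.array([[-.034,-.15,.008],[.034,-.15,.008],[.034,.15,.008],[-.034,.15,.008]])[[1,2,3]]))-[[268,211.4],[362,279.1],[380,260.9]])
        if "t" in sel: r.append(proj("top",G(p,np.array([[.034,-.15,.008],[-.034,-.15,.008]])) )-[[363.5,162],[363.7,186.5]])
        return np.vstack(r).ravel()
    r=least_squares(res,[.627,.125,0]);print(sel,r.x,r.fun)
for c,z in(("scene",.02),("top",.02)):
    im=cv2.imread(f"pics/{c}0.png").astype(int);b,g,rr=im[...,0],im[...,1],im[...,2]
    for nm,m,zz in(("green",(g-rr>30)&(g-b>15),.016),("red",(rr-g>60)&(rr-b>60)&(np.abs(b-g)<25),.022)):
        ys,xs=np.nonzero(m);k=(abs(xs-320)<60)&(abs(ys-190)<50)
        if k.any(): print(c,nm,k.sum(),xs[k].mean(),ys[k].mean(),xs[k].min(),xs[k].max(),ys[k].min(),ys[k].max(),atz(c,(xs[k].mean(),ys[k].mean()),zz))
E
```

```text
cup ['scene', 'top'] [0.6269 0.0308] 110.5625 [np.float32(297.0), np.float32(241.0)]
cup ['scene'] [0.626  0.0285] 71.875 [np.float32(297.0)]
cup ['top'] [0.6265 0.0319] 34.1875 [np.float32(241.0)]
stack_top ['scene', 'top'] [ 0.6245 -0.327 ] 118.6875 [np.float32(180.0), np.float32(288.0)]
stack_top ['scene'] [ 0.6245 -0.3273] 98.6875 [np.float32(180.0)]
stack_top ['top'] [ 0.625  -0.3271] 18.5 [np.float32(288.0)]
stack_top ['scene', 'top'] [ 0.6249 -0.3284] 247.5625 [np.float32(180.0), np.float32(288.0)]
stack_top ['scene'] [ 0.6183 -0.3381] 187.0 [np.float32(180.0)]
stack_top ['top'] [ 0.6256 -0.3287] 53.875 [np.float32(288.0)]
st [0.6256 0.122  0.0379] [-0.4903 -1.3525 -0.8568 -0.3763  0.0551 -0.724  -1.4359 -0.4455 -1.1903
 -0.0687]
s [0.6268 0.1241 0.0431] [-0.4786 -0.4609 -0.1722  0.3629  0.613  -0.124 ]
t [0.6265 0.1185 0.028 ] [-0.0009 -0.1917  0.0008  0.1903]
scene green 16 286.5 220.5 285 288 218 223 [0.6595 0.0386 0.016 ]
scene red 16 302.5 219.5 299 306 216 223 [0.6334 0.0675 0.022 ]
top green 7 338.2857142857143 162.85714285714286 337 339 162 164 [0.659  0.0381 0.016 ]
top red 10 326.6 173.5 326 327 171 176 [0.6286 0.0689 0.022 ]
```

```bash
cat > plan.py <<'E'
from h import *
from scipy.linalg import logm,expm
np.set_printoptions(precision=4,suppress=True)
def T(p,Rm):
    M=np.eye(4);M[:3,:3]=Rm;M[:3,3]=p;return M
def axes(z,y):
    z=np.array(z,float);z/=np.linalg.norm(z);y=np.array(y,float);y-=z*(y@z);y/=np.linalg.norm(y)
    return np.c_[np.cross(y,z),y,z]
def cur():
    s=env.state();return T(s["position"],R.from_quat(s["orientation"]).as_matrix())
def step(A,n,B):
    D=np.linalg.inv(A)@B
    w=R.from_matrix(D[:3,:3]).as_rotvec()/n
    Rn=R.from_rotvec(w).as_matrix();S=sum(np.linalg.matrix_power(Rn,k) for k in range(n))
    d=np.linalg.solve(S,D[:3,3])
    row=np.r_[np.round(d,4),np.round(np.degrees(w),2)]
    C=A.copy();q=[]
    for k in range(n):
        C=C@T(row[:3],R.from_rotvec(np.radians(row[3:])).as_matrix());q.append(C[:3,3].copy())
    print(n,"x",row.tolist(),"-> end",C[:3,3],"mid",q[n//2]);return C
c12,s12=np.cos(np.radians(12)),np.sin(np.radians(12))
RC=axes([0,s12,-c12],[1,0,0])
E
python3 - <<'E'
from plan import *
A=cur();A=step(A,4,T([.25,.68,.30],A[:3,:3]))
A=step(A,20,T([.627,.02,.28],RC))
B=T([.6268,.031,.10],RC);A=step(A,8,B)
A=step(A,6,T([.6268,.031,.026],RC))
E
```

```text
4 x [-0.0137, -0.0006, -0.0172, -0.0, -0.0, -0.0] -> end [0.2502 0.6801 0.3001] mid [0.2371 0.6844 0.2829]
20 x [-0.0402, -0.0066, -0.0032, -0.39, 0.51, 3.69] -> end [0.6269 0.0198 0.2812] mid [0.5682 0.3763 0.3113]
8 x [-0.0033, -0.0, 0.0224, 0.01, 0.0, 0.01] -> end [0.627  0.0311 0.1004] mid [0.627  0.0269 0.1682]
6 x [-0.0026, -0.0, 0.0121, -0.0, 0.01, -0.0] -> end [0.6269 0.031  0.0261] mid [0.6269 0.031  0.0509]
```

arm_command([
  [[-0.0137,-0.0006,-0.0172,0,0,0,0.085],[-0.0137,-0.0006,-0.0172,0,0,0,0.085],[-0.0137,-0.0006,-0.0172,0,0,0,0.085],[-0.0137,-0.0006,-0.0172,0,0,0,0.085],[-0.0402,-0.0066,-0.0032,-0.39,0.51,3.69,0.085],[-0.0402,-0.0066,-0.0032,-0.39,0.51,3.69,0.085],[-0.0402,-0.0066,-0.0032,-0.39,0.51,3.69,0.085],[-0.0402,-0.0066,-0.0032,-0.39,0.51,3.69,0.085],[-0.0402,-0.0066,-0.0032,-0.39,0.51,3.69,0.085],[-0.0402,-0.0066,-0.0032,-0.39,0.51,3.69,0.085],[-0.0402,-0.0066,-0.0032,-0.39,0.51,3.69,0.085],[-0.0402,-0.0066,-0.0032,-0.39,0.51,3.69,0.085]],
], force=30)

```text
t: 2.6
position: [0.5059, 0.4794, 0.314]
orientation: [0.387, 0.921, 0.032, -0.031]
force: [-0.5, -0.8, -0.2]
width: 0.991
```

arm_command([
  [[-0.0402,-0.0066,-0.0032,-0.39,0.51,3.69,0.085],[-0.0402,-0.0066,-0.0032,-0.39,0.51,3.69,0.085],[-0.0402,-0.0066,-0.0032,-0.39,0.51,3.69,0.085],[-0.0402,-0.0066,-0.0032,-0.39,0.51,3.69,0.085],[-0.0402,-0.0066,-0.0032,-0.39,0.51,3.69,0.085],[-0.0402,-0.0066,-0.0032,-0.39,0.51,3.69,0.085],[-0.0402,-0.0066,-0.0032,-0.39,0.51,3.69,0.085],[-0.0402,-0.0066,-0.0032,-0.39,0.51,3.69,0.085],[-0.0402,-0.0066,-0.0032,-0.39,0.51,3.69,0.085],[-0.0402,-0.0066,-0.0032,-0.39,0.51,3.69,0.085],[-0.0402,-0.0066,-0.0032,-0.39,0.51,3.69,0.085],[-0.0402,-0.0066,-0.0032,-0.39,0.51,3.69,0.085]],
])

```text
t: 3.6
position: [0.6273, 0.0178, 0.2814]
orientation: [0.704, 0.703, 0.075, -0.073]
force: [0.3, 0.6, 0.1]
width: 0.995
```

arm_command([
  [[0,0,0,0,0,0,0.085],[0,0,0,0,0,0,0.085]],
])

```text
t: 3.77
position: [0.6264, 0.015, 0.2812]
orientation: [0.706, 0.701, 0.074, -0.072]
force: [-0.2, 0.6, 1.4]
width: 0.993
```

```bash
python3 - <<'E'
from plan import *
A=cur();print(A, env.state()["t"])
A=step(A,8,T([.6268,.031,.10],RC))
A=step(A,6,T([.6268,.031,.026],RC))
E
```

```text
[[ 0.0063  1.      0.0024  0.6264]
 [ 0.9786 -0.0067  0.2056  0.015 ]
 [ 0.2056  0.001  -0.9786  0.2812]
 [ 0.      0.      0.      1.    ]] 3.7667
8 x [-0.0027, 0.0, 0.0226, 0.02, 0.02, -0.05] -> end [0.6266 0.0313 0.0998] mid [0.6266 0.0251 0.1678]
6 x [-0.0026, 0.0, 0.012, -0.0, -0.0, 0.01] -> end [0.6266 0.031  0.0262] mid [0.6266 0.0311 0.0507]
```

arm_command([
  [[-0.0027,0,0.0226,0,0,0,0.085],[-0.0027,0,0.0226,0,0,0,0.085],[-0.0027,0,0.0226,0,0,0,0.085],[-0.0027,0,0.0226,0,0,0,0.085],[-0.0027,0,0.0226,0,0,0,0.085],[-0.0027,0,0.0226,0,0,0,0.085],[-0.0027,0,0.0226,0,0,0,0.085],[-0.0027,0,0.0226,0,0,0,0.085],[0,0,0,0,0,0,0.085],[0,0,0,0,0,0,0.085],[0,0,0,0,0,0,0.085]],
])

```text
t: 4.68
position: [0.6281, 0.0371, 0.1009]
orientation: [0.702, 0.704, 0.075, -0.073]
force: [0.6, -0.1, 0.5]
width: 0.99
```

```bash
python3 - <<'E'
from plan import *
A=cur()
A=step(A,6,T([.6268,.031,.026],RC))
a=env.read_camera("scene")[:,:,::-1];b=env.read_camera("top")[:,:,::-1]
print(proj("scene",cur()[:3,3]),proj("top",cur()[:3,3]))
cv2.imwrite("pics/c.png",np.hstack([cv2.resize(a[130:280,220:370],(400,400),interpolation=2),cv2.resize(b[110:230,270:390],(400,400),interpolation=2)]))
E
```

```text
6 x [-0.0036, -0.0002, 0.012, 0.02, 0.0, 0.03] -> end [0.627  0.0309 0.026 ] mid [0.6274 0.033  0.0509]
[[294.1063 188.2172]] [[339.0203 170.1403]]
```

View pics/c.png

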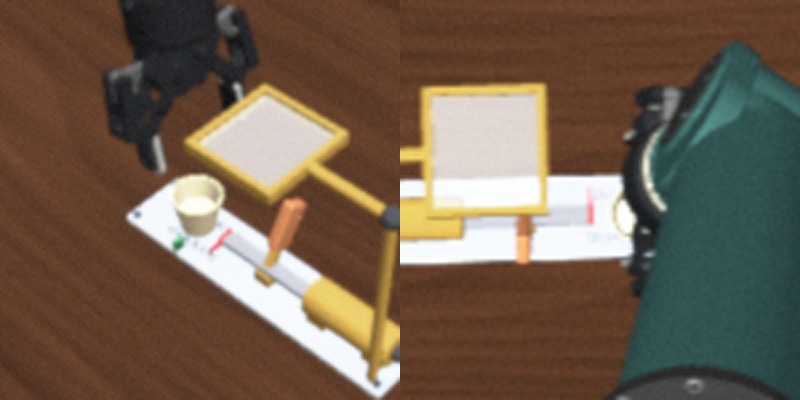

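```bash
python3 - <<'E'
from plan import *
A=cur();print(A[:3,3],env.state()["qvel"])
A=step(A,6,T([.6268,.031,.026],RC))
E
```

```text
[0.6285 0.0364 0.1016] [ 0.0021 -0.0037  0.0009  0.0046 -0.0026 -0.0036  0.0026]
6 x [-0.0035, -0.0003, 0.0121, 0.04, 0.0, 0.02] -> end [0.6269 0.031  0.0262] mid [0.6275 0.0328 0.0514]
```

Settled. Now I'll descend and close.

arm_command([
  [[-0.0035,-0.0003,0.0121,0,0,0,0.085],[-0.0035,-0.0003,0.0121,0,0,0,0.085],[-0.0035,-0.0003,0.0121,0,0,0,0.085],[-0.0035,-0.0003,0.0121,0,0,0,0.085],[-0.0035,-0.0003,0.0121,0,0,0,0.085],[-0.0035,-0.0003,0.0121,0,0,0,0.085],[0,0,0,0,0,0,0.085],[0,0,0,0,0,0,0.085],[0,0,0,0,0,0,0.085]],
])

```text
t: 5.53
position: [0.6256, 0.0306, 0.0244]
orientation: [0.703, 0.704, 0.074, -0.073]
force: [-0.3, -0.5, -1.3]
width: 1.0
```

arm_command([
  [[0,0,0,0,0,0,0.06],[0,0,0,0,0,0,0.055],[0,0,0,0,0,0,0.05],[0,0,0,0,0,0,0.045],[0,0,0,0,0,0,0.04],[0,0,0,0,0,0,0.04],[0,0,0,0,0,0,0.04],[0,0,0,0,0,0,0.04],[0,0,0,0,0,0,0.04],[0,0,0,0,0,0,0.04]],
], force=25)

```text
t: 6.37
position: [0.6262, 0.0307, 0.0254]
orientation: [0.703, 0.704, 0.075, -0.073]
force: [-1.3, -0.0, 6.7]
width: 0.538
```

```bash
python3 - <<'E'
from fit import *
s=env.state();print(s["position"],s["force"],s["width"],s["width"]*.0854)
for c in("scene","top"): env.read_camera(c)
fit("cup",[.629,.03],[(.008,.016),(.05,.0244)])
print(len(env.trace("top","cup")))
cv2.imwrite("pics/d.png",cv2.resize(env.read_camera("scene")[150:270,220:370,::-1],(750,600),interpolation=2))
E
```

```text
[0.6262 0.0307 0.0254] [-1.3091 -0.0026  6.7206] 0.5379533120949324 0.045941212852907226
cup ['scene', 'top'] [0.6243 0.0321] 286.9375 [np.float32(280.0), np.float32(79.0)]
cup ['scene'] [0.6253 0.0304] 89.3125 [np.float32(280.0)]
cup ['top'] [0.623  0.0368] 195.75 [np.float32(79.0)]
1
```

View pics/d.png

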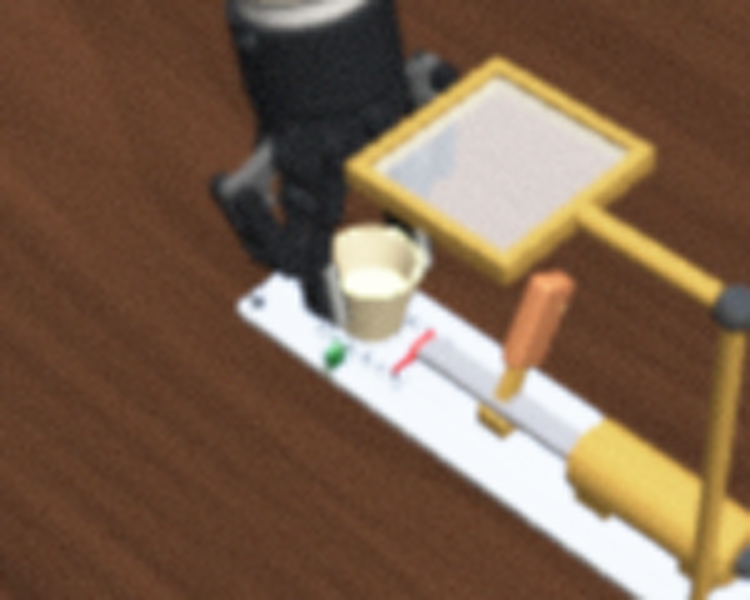

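The fingers hold the cup at 45.9 mm opening, well clear of the magnifier. Next I lift about 110 mm, away from the magnifier.

```bash
python3 - <<'E'
from plan import *
A=cur();Q=A[:3,:3]
A=step(A,10,T(A[:3,3]+[0,-.0,.09],Q))
p=A[:3,3]+[.625-.6268,-.327-.0312,.02]
A=step(A,14,T(p,Q))
A=step(A,5,T(A[:3,3]+[0,0,-.04],Q))
E
```

```text
10 x [0.0019, 0.0, -0.0088, -0.0, 0.0, -0.0] -> end [0.626  0.0311 0.1154] mid [0.6261 0.0309 0.0794]
14 x [-0.0247, -0.0001, -0.0067, -0.0, 0.0, -0.0] -> end [ 0.6247 -0.3267  0.1354] mid [ 0.6253 -0.1734  0.1268]
5 x [-0.0017, -0.0, 0.0078, -0.0, 0.0, -0.0] -> end [ 0.6249 -0.3269  0.0954] mid [ 0.6248 -0.3268  0.1114]
```

arm_command([
  [[0.0019,0,-0.0088,0,0,0,0.04],[0.0019,0,-0.0088,0,0,0,0.04],[0.0019,0,-0.0088,0,0,0,0.04],[0.0019,0,-0.0088,0,0,0,0.04],[0.0019,0,-0.0088,0,0,0,0.04],[0.0019,0,-0.0088,0,0,0,0.04],[0.0019,0,-0.0088,0,0,0,0.04],[0.0019,0,-0.0088,0,0,0,0.04],[0.0019,0,-0.0088,0,0,0,0.04],[0.0019,0,-0.0088,0,0,0,0.04]],
])

```text
t: 7.5
position: [0.6252, 0.031, 0.1154]
orientation: [0.703, 0.704, 0.074, -0.073]
force: [-0.9, -0.0, -0.0]
width: 0.534
```

arm_command([
  [[-0.0124,0,-0.0033,0,0,0,0.04],[-0.0247,-0.0001,-0.0067,0,0,0,0.04],[-0.0247,-0.0001,-0.0067,0,0,0,0.04],[-0.0247,-0.0001,-0.0067,0,0,0,0.04],[-0.0247,-0.0001,-0.0067,0,0,0,0.04],[-0.0247,-0.0001,-0.0067,0,0,0,0.04],[-0.0247,-0.0001,-0.0067,0,0,0,0.04],[-0.0247,-0.0001,-0.0067,0,0,0,0.04],[-0.0247,-0.0001,-0.0067,0,0,0,0.04],[-0.0247,-0.0001,-0.0067,0,0,0,0.04],[-0.0247,-0.0001,-0.0067,0,0,0,0.04],[-0.0247,-0.0001,-0.0067,0,0,0,0.04]],
])

```text
t: 8.5
position: [0.6234, -0.2654, 0.1307]
orientation: [0.703, 0.703, 0.074, -0.073]
force: [0.3, 1.2, -1.1]
width: 0.541
```

arm_command([
  [[-0.0247,-0.0001,-0.0067,0,0,0,0.04],[-0.0247,-0.0001,-0.0067,0,0,0,0.04],[-0.0124,0,-0.0033,0,0,0,0.04],[0,0,0,0,0,0,0.04],[0,0,0,0,0,0,0.04],[0,0,0,0,0,0,0.04],[0,0,0,0,0,0,0.04]],
])

```text
t: 9.08
position: [0.6248, -0.3237, 0.1341]
orientation: [0.702, 0.705, 0.075, -0.074]
force: [-0.7, -0.4, 0.1]
width: 0.543
```

```bash
python3 - <<'E'
from fit import *
s=env.state();print(s["t"],s["position"],s["force"],s["width"])
for c in("scene","top"): im=env.read_camera(c); cv2.imwrite(f"pics/e_{c}.png",im[:,:,::-1])
dz=s["position"][2]-.0254
fit("cup",s["position"][:2],[(.008+dz,.016),(.05+dz,.0244)])
fit("stack_top",[.625,-.327],[(.02,.016),(.062,.0244)],("scene",))
a=cv2.imread("pics/e_scene.png")[80:210,130:280];b=cv2.imread("pics/e_top.png")[110:240,420:550]
cv2.imwrite("pics/e.png",np.hstack([cv2.resize(a,(461,400),interpolation=2),cv2.resize(b,(339,400),interpolation=2)]))
E
```

```text
9.0833 [ 0.6248 -0.3237  0.1341] [-0.6887 -0.3781  0.1016] 0.5431061914182649
cup ['scene', 'top'] [ 0.6248 -0.3231] 99.125 [np.float32(280.0), np.float32(304.0)]
cup ['scene'] [ 0.6244 -0.3242] 37.75 [np.float32(280.0)]
cup ['top'] [ 0.6233 -0.3225] 55.5 [np.float32(304.0)]
stack_top ['scene'] [ 0.6249 -0.3256] 77.8125 [np.float32(205.0)]
stack_top ['scene'] [ 0.6249 -0.3256] 77.8125 [np.float32(205.0)]
```

View pics/e.png

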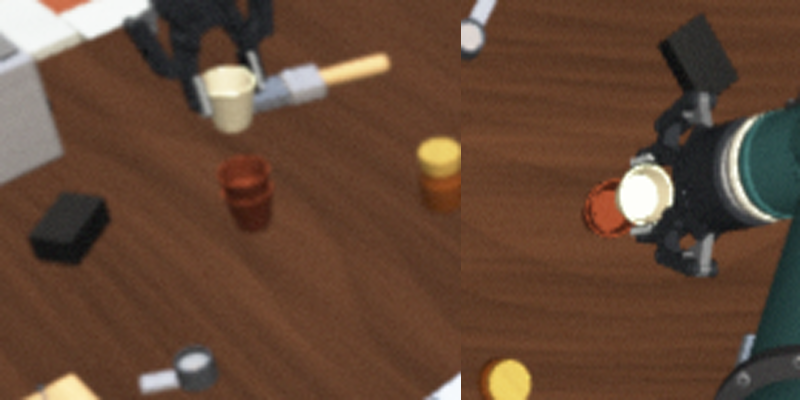

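```bash
python3 - <<'E'
from plan import *
A=cur();Q=A[:3,:3];print(A[:3,3])
A=step(A,7,T([.6253,-.3270,.075],Q))
A=step(A,6,T([.6253,-.3270,.058],Q))
E
```

```text
[ 0.6246 -0.3257  0.1345]
7 x [-0.002, 0.0001, 0.0083, 0.0, -0.0, 0.0] -> end [ 0.6253 -0.3273  0.0747] mid [ 0.625  -0.3266  0.1003]
6 x [-0.0005, -0.0, 0.0027, 0.0, -0.0, 0.0] -> end [ 0.6254 -0.3268  0.0582] mid [ 0.6254 -0.327   0.0637]
```

arm_command([
  [[-0.002,0.0001,0.0083,0,0,0,0.04],[-0.002,0.0001,0.0083,0,0,0,0.04],[-0.002,0.0001,0.0083,0,0,0,0.04],[-0.002,0.0001,0.0083,0,0,0,0.04],[-0.002,0.0001,0.0083,0,0,0,0.04],[-0.002,0.0001,0.0083,0,0,0,0.04],[-0.002,0.0001,0.0083,0,0,0,0.04],[0,0,0,0,0,0,0.04],[0,0,0,0,0,0,0.04]],
])

```text
t: 10.08
position: [0.6246, -0.3282, 0.0738]
orientation: [0.703, 0.703, 0.074, -0.074]
force: [-0.1, 1.4, -0.5]
width: 0.537
```

arm_command([
  [[-0.0005,0,0.0027,0,0,0,0.04],[-0.0005,0,0.0027,0,0,0,0.04],[-0.0005,0,0.0027,0,0,0,0.04],[-0.0005,0,0.0027,0,0,0,0.04],[-0.0005,0,0.0027,0,0,0,0.04],[0,0,0,0,0,0,0.04],[0,0,0,0,0,0,0.04],[0,0,0,0,0,0,0.04]],
])

```text
t: 10.75
position: [0.6252, -0.3281, 0.061]
orientation: [0.703, 0.704, 0.074, -0.073]
force: [0.9, -0.5, -0.4]
width: 0.545
```

```bash
python3 - <<'E'
from fit import *
for i in range(2):
    env.read_camera("scene");s=env.state();print(s["t"],s["position"],s["force"],s["width"])
env.read_camera("top")
fit("cup",[.625,-.327],[(.062,.0206),(.082,.0244)])
fit("stack_top",[.625,-.327],[(.02,.016),(.062,.0244)],("scene",))
cv2.imwrite("pics/f.png",cv2.resize(env.read_camera("scene")[90:190,150:270,::-1],(600,500),interpolation=2))
E
```

```text
10.8 [ 0.6251 -0.3281  0.0611] [-0.7373 -0.4243 -0.5021] 0.5431775482364548
10.85 [ 0.6251 -0.3281  0.0611] [ 0.716  -1.0925 -0.5468] 0.5419633163564433
cup ['scene', 'top'] [ 0.6237 -0.3282] 87.1875 [np.float32(215.0), np.float32(248.0)]
cup ['scene'] [ 0.6236 -0.3288] 29.0625 [np.float32(215.0)]
cup ['top'] [ 0.623  -0.3283] 56.4375 [np.float32(248.0)]
stack_top ['scene'] [ 0.6252 -0.3214] 566.875 [np.float32(289.0)]
stack_top ['scene'] [ 0.6252 -0.3214] 566.875 [np.float32(289.0)]
```

View pics/f.png

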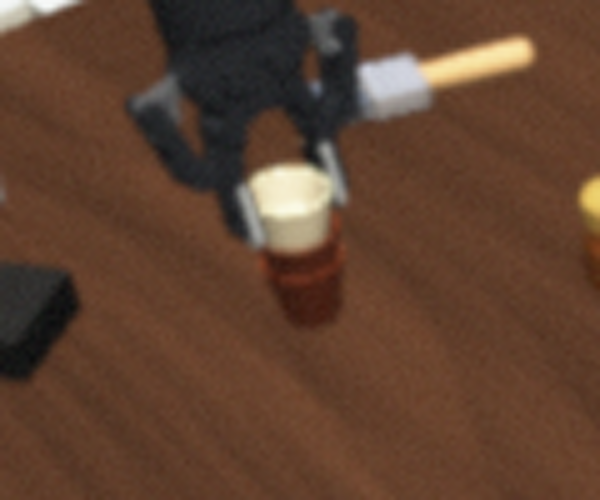

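The cup is inside the stack, about 3–4 mm short of fully down with no contact force yet. I'll lower it a little more.

arm_command([
  [[-0.0002,0,0.001,0,0,0,0.04],[-0.0002,0,0.001,0,0,0,0.04],[-0.0002,0,0.001,0,0,0,0.04],[0,0,0,0,0,0,0.04],[0,0,0,0,0,0,0.04]],
])

```text
t: 11.52
position: [0.6263, -0.3287, 0.0594]
orientation: [0.703, 0.704, 0.075, -0.072]
force: [0.4, 0.1, 5.9]
width: 0.54
```

arm_command([
  [[0,0,0.0005,0,0,0,0.04],[0,0,0.0005,0,0,0,0.04],[0,0,0,0,0,0,0.04],[0,0,0,0,0,0,0.04]],
])

```text
t: 11.85
position: [0.6268, -0.3288, 0.0591]
orientation: [0.703, 0.704, 0.075, -0.071]
force: [0.3, -0.2, 8.3]
width: 0.546
```

arm_command([
  [[0,0,0,0,0,0,0.05],[0,0,0,0,0,0,0.055],[0,0,0,0,0,0,0.06],[0,0,0,0,0,0,0.065],[0,0,0,0,0,0,0.07],[0,0,0,0,0,0,0.08],[0,0,0,0,0,0,0.085],[0,0,0,0,0,0,0.085],[0,0,0,0,0,0,0.085]],
])

```text
t: 12.6
position: [0.6251, -0.3278, 0.0569]
orientation: [0.703, 0.704, 0.074, -0.073]
force: [-0.3, 0.2, 0.1]
width: 0.994
```

arm_command([
  [[0.0021,0,-0.0098,0,0,0,0.085],[0.0021,0,-0.0098,0,0,0,0.085],[0.0021,0,-0.0098,0,0,0,0.085],[0.0042,0,-0.0196,0,0,0,0.085],[0.0042,0,-0.0196,0,0,0,0.085],[0.0063,0,-0.0293,0,0,0,0.085],[0.0063,0,-0.0293,0,0,0,0.085],[0.0063,0,-0.0293,0,0,0,0.085],[0.0042,0,-0.0196,0,0,0,0.085],[0,0,0,0,0,0,0.085]],
])

```text
t: 13.43
position: [0.6275, -0.3297, 0.2445]
orientation: [0.703, 0.704, 0.076, -0.068]
force: [0.4, -0.8, 0.5]
width: 0.997
```

```bash
cat > meas.py <<'E'
from plan import *
# stacked frames for subpixel colour centroids
def cen(c,nm,n=1,roi=(260,220,380,270) ):
    im=np.mean([env.read_camera(c).astype(float) for _ in range(n)],0)
    return im
def redgreen(n=4,save=None):
    out={}
    for c in("scene","top"):
        im=cen(c,"",n)
        if save: cv2.imwrite(f"pics/{save}_{c}.png",im[:,:,::-1])
        r,g,b=im[...,0],im[...,1],im[...,2]
        for nm,w in(("green",g-np.maximum(r,b)),("red",np.minimum(r-g,r-b)-np.abs(g-b)*2)):
            w=np.clip(w-(15 if nm=="green" else 40),0,None)
            m=np.zeros_like(w);y0,y1,x0,x1=(205,235,270,320) if c=="scene" else (150,190,315,365)
            m[y0:y1,x0:x1]=w[y0:y1,x0:x1]
            n_,lab,st,_=cv2.connectedComponentsWithStats((m>0).astype(np.uint8),connectivity=8)
            if n_<2: print(c,nm,"none");continue
            k=max(range(1,n_),key=lambda i:m[lab==i].sum())
            ys,xs=np.nonzero(lab==k);ww=m[ys,xs]
            px=(np.sum(xs*ww)/ww.sum(),np.sum(ys*ww)/ww.sum())
            P=atz(c,px,.014 if nm=="green" else .022);out[c,nm]=P
            print(c,nm,len(xs),np.round(px,2),P)
        if (c,"red") in out and (c,"green") in out:
            d=out[c,"green"]-out[c,"red"]
            for yaw in(.03,.045):
                print("  gauge dy",-d[0]*np.sin(yaw)+d[1]*np.cos(yaw))
E
python3 - <<'E'
from fit import *
from meas import redgreen
print(env.state()["t"],env.state()["position"])
redgreen(4,"g")
fit("cup",[.625,-.327],[(.062,.0206),(.082,.0244)])
a=cv2.imread("pics/g_scene.png");b=cv2.imread("pics/g_top.png")
L=np.hstack([cv2.resize(a[110:190,180:260],(400,300),interpolation=2),cv2.resize(b[140:220,440:520],(400,300),interpolation=2)])
M=np.hstack([cv2.resize(a[190:250,260:340],(400,300),interpolation=2),cv2.resize(b[145:205,300:380],(400,300),interpolation=2)])
cv2.imwrite("pics/g.png",np.vstack([L,M]))
E
```

```text
13.4333 [ 0.6275 -0.3297  0.2445]
scene green 17 [286.54 220.43] [0.6582 0.0371 0.014 ]
scene red 16 [302.19 219.9 ] [0.6348 0.0679 0.022 ]
  gauge dy -0.03148664386844732
  gauge dy -0.03181924805049078
top green 10 [338.34 162.92] [0.6592 0.0379 0.014 ]
top red 11 [326.83 173.79] [0.6279 0.0682 0.022 ]
  gauge dy -0.03125642539966223
  gauge dy -0.031708273742666875
cup ['scene', 'top'] [ 0.6258 -0.3258] 50.3125 [np.float32(219.0), np.float32(282.0)]
cup ['scene'] [ 0.6274 -0.3259] 13.625 [np.float32(219.0)]
cup ['top'] [ 0.6248 -0.3258] 27.5 [np.float32(282.0)][ WARN:0@3.092] global loadsave.cpp:1063 imwrite_ Unsupported depth image for selected encoder is fallbacked to CV_8U.
```

View pics/g.png

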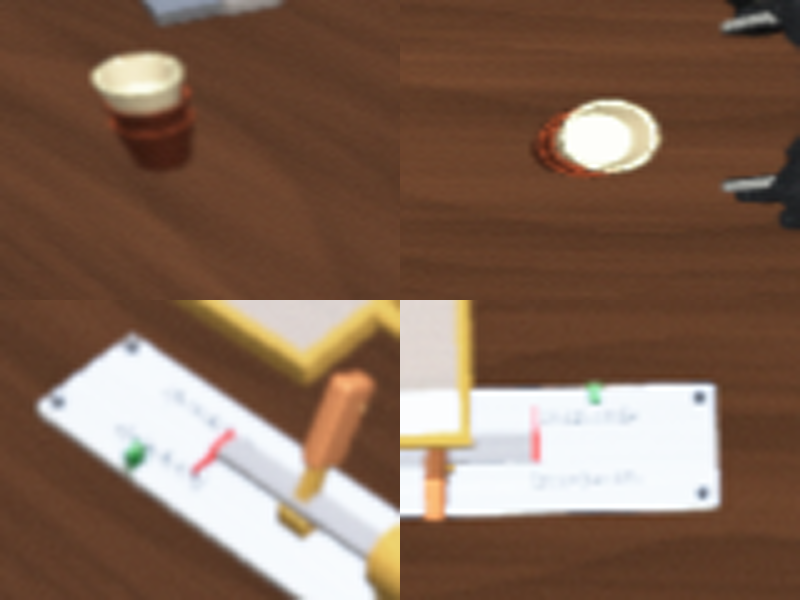

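```bash
cat >> plan.py <<'E'
yaw=.037;G0=np.array([.6264,.1225,0])
RG=R.from_euler("z",yaw).as_matrix()
def paddle(back=0,pull=0,tilt=35,sg=1):
    t=np.radians(tilt);z=RG@[np.sin(t),0,-np.cos(t)];y=RG@[0,sg,0]
    g=G0+RG@[-.025,-pull,.066]
    return T(g+z*(.019-back),axes(z,y))
E
python3 - <<'E'
from fit import *
from plan import *
s=env.state();print(s["joints"],s["t"])
env.read_camera("scene");env.read_camera("top")
m=env.trace("scene","cup")[0]["mask"].astype(np.float32)
for dz in(-.004,-.002,0,.002,.004,.006):
    f=lambda p:np.abs(sil("scene",p[0],p[1],[(.062,.0206+.0002*0),(.082+dz,.0244)])-m).sum()
    r=minimize(f,[.626,-.326],method="Nelder-Mead",options=dict(initial_simplex=[[.626,-.326],[.63,-.326],[.626,-.322]]));print(dz,r.x,r.fun)
for sg in(1,-1):
    P=paddle(.13,sg=sg);A=cur()
    W=P.copy();W[:3,3]=[.50,-.06,.25]
    A=step(A,16,W);A=step(A,7,P);A=step(A,10,paddle(0,sg=sg))
E
```

```text
[ 0.2648  0.6356  0.3766  1.59   -0.442   1.1143  0.8167] 13.9333
-0.004 [ 0.626  -0.3289] 23.5
-0.002 [ 0.6269 -0.3271] 17.125
0 [ 0.6276 -0.3256] 13.8125
0.002 [ 0.6286 -0.3236] 15.9375
0.004 [ 0.6294 -0.3221] 23.125
0.006 [ 0.6306 -0.3205] 33.125
16 x [0.0197, 0.0065, -0.0036, -1.17, -2.26, -5.77] -> end [ 0.5    -0.0594  0.2504] mid [ 0.6077 -0.1509  0.2778]
7 x [0.0025, 0.0253, 0.0146, -0.0, -0.01, 0.0] -> end [0.5376 0.1192 0.1566] mid [0.5215 0.0426 0.1968]
10 x [-0.0, 0.0, 0.013, -0.0, 0.0, 0.0] -> end [0.6122 0.1219 0.0501] mid [0.5824 0.1208 0.0927]
16 x [0.0083, -0.0185, 0.0015, -2.2, 1.14, 5.07] -> end [ 0.4994 -0.0602  0.2497] mid [ 0.5016 -0.1994  0.2374]
7 x [-0.0023, -0.0254, 0.0145, 0.0, 0.0, -0.0] -> end [0.5378 0.1192 0.1573] mid [0.5214 0.0423 0.1969]
10 x [-0.0, -0.0, 0.013, 0.0, 0.0, -0.0] -> end [0.6123 0.1219 0.0508] mid [0.5825 0.1208 0.0934]
```

The stack fit says the cup is fully down. Moving to the paddle with a 35° tilt.

arm_command([
  [[0.0197,0.0065,-0.0036,-1.17,-2.26,-5.77,0.045],[0.0197,0.0065,-0.0036,-1.17,-2.26,-5.77,0.045],[0.0197,0.0065,-0.0036,-1.17,-2.26,-5.77,0.045],[0.0197,0.0065,-0.0036,-1.17,-2.26,-5.77,0.045],[0.0197,0.0065,-0.0036,-1.17,-2.26,-5.77,0.045],[0.0197,0.0065,-0.0036,-1.17,-2.26,-5.77,0.045],[0.0197,0.0065,-0.0036,-1.17,-2.26,-5.77,0.045],[0.0197,0.0065,-0.0036,-1.17,-2.26,-5.77,0.045]],
])

```text
t: 14.75
position: [0.6183, -0.1679, 0.2783]
orientation: [0.376, 0.917, 0.044, 0.128]
force: [-0.8, -0.0, 1.0]
width: 0.526
```

arm_command([
  [[0.0197,0.0065,-0.0036,-1.17,-2.26,-5.77,0.045],[0.0197,0.0065,-0.0036,-1.17,-2.26,-5.77,0.045],[0.0197,0.0065,-0.0036,-1.17,-2.26,-5.77,0.045],[0.0197,0.0065,-0.0036,-1.17,-2.26,-5.77,0.045],[0.0197,0.0065,-0.0036,-1.17,-2.26,-5.77,0.045],[0.0197,0.0065,-0.0036,-1.17,-2.26,-5.77,0.045],[0.0197,0.0065,-0.0036,-1.17,-2.26,-5.77,0.045],[0.0197,0.0065,-0.0036,-1.17,-2.26,-5.77,0.045],[0,0,0,0,0,0,0.045],[0,0,0,0,0,0,0.045],[0,0,0,0,0,0,0.045]],
])

```text
t: 15.67
position: [0.529, -0.071, 0.2636]
orientation: [0.066, 0.962, 0.019, 0.264]
force: [0.8, -0.4, -0.2]
width: 0.531
```

```bash
python3 - <<'E'
from plan import *
A=cur();print(A,env.state()["joints"])
A=step(A,7,paddle(.13));A=step(A,10,paddle(0))
E
```

```text
[[-0.8524  0.1168  0.5097  0.529 ]
 [ 0.1366  0.9906  0.0013 -0.071 ]
 [-0.5048  0.0708 -0.8603  0.2636]
 [ 0.      0.      0.      1.    ]] [ 0.0485  0.1737  0.0246  2.3539 -0.4826  0.0907  1.9752]
7 x [0.0089, 0.0266, 0.0137, -0.2, -0.61, -1.38] -> end [0.5375 0.1195 0.1571] mid [0.5364 0.0387 0.2044]
10 x [-0.0, -0.0, 0.013, 0.0, -0.0, 0.0] -> end [0.6121 0.1223 0.0506] mid [0.5822 0.1212 0.0932]
```

The wrist ran into joint 6's lower limit. I need to know the arm's kinematics to choose a branch with joint 5 near π, so I'll identify a simple model from the recorded poses.

```bash
cat > kin.py <<'E'
from plan import *
from scipy.optimize import least_squares
import itertools
LO=np.array([-2.69,-.47,-1.27,.19,-1.53,.08,-3.09]);HI=np.array([2.69,2.24,1.36,2.51,4.68,2.07,3.09])
def fk(q,s,p):
    h,L1,L2,L3,c,o1,o2=p
    A=T([0,0,h],np.eye(3))
    for i,(ax,l) in enumerate(zip("zyzyzyz",[0,0,L1,0,L2,0,L3])):
        off={2:o1,4:o2}.get(i,0)
        A=A@T([0,0,0],R.from_euler(ax,s[i]*q[i]).as_matrix())@T([off,0,l],np.eye(3))
    return A@T([0,0,0],R.from_euler("z",c).as_matrix())
E
cat > ident.py <<'E'
from kin import *
D=[([-1.3875,.5912,.0484,1.6085,-.0333,.9427,-.0337],[.1981,.6974,.2313],[.1379,.9904,0,0]),
([ 0.2648,0.6356,0.3766,1.59,-0.442,1.1143,0.8167],[.6275,-.3297,.2445],[.703,.704,.076,-.068])]
s=env.state();D.append((s["joints"],s["position"],s["orientation"]))
D=[(np.array(q),T(p,R.from_quat(o).as_matrix())) for q,p,o in D]
def res(p,sg):
    r=[]
    for q,M in D:
        F=fk(q,sg,p);r+=list(F[:3,3]-M[:3,3])+list(.3*(F[:3,:3]-M[:3,:3]).ravel())
    return np.array(r)
best=[]
for t in itertools.product([1,-1],repeat=4):
    sg=[t[0],1,t[1],1,t[2],1,t[3]]
    for c in(0,1.57,3.14,-1.57):
        r=least_squares(res,[.29,.5,.4,.3,c,0,0],args=(sg,));best.append((r.cost,sg,r.x))
best.sort(key=lambda b:b[0])
for b in best[:3]:print(b)
np.save("kin.npy",np.r_[best[0][1],best[0][2]])
print(np.round(res(best[0][2],best[0][1]).reshape(3,12)[:,:3],4))
E
python3 ident.py
```

```text
(np.float64(0.001031799728225466), [-1, 1, -1, 1, -1, 1, -1], array([ 0.1542,  0.5686,  0.3882,  0.1937,  1.5702,  0.0556, -0.0815]))
(np.float64(0.0010317997282254681), [-1, 1, -1, 1, -1, 1, -1], array([ 0.1542,  0.5686,  0.3882,  0.1937,  1.5702,  0.0556, -0.0815]))
(np.float64(0.0010317997282254686), [-1, 1, -1, 1, -1, 1, -1], array([ 0.1542,  0.5686,  0.3882,  0.1937,  1.5702,  0.0556, -0.0815]))
[[-0.0421  0.0104  0.0082]
 [-0.0036 -0.0024 -0.007 ]
 [ 0.0016  0.003  -0.0011]]
```

```bash
cat > ori.py <<'E'
from plan import *
def ori(q):
    e=lambda a,v:R.from_euler(a,v)
    return e("z",-q[0])*e("y",q[1])*e("z",-q[2])*e("y",q[3])*e("z",-q[4])*e("y",q[5])*e("z",-q[6])*e("z",np.pi/2)
def rows(qs,R0):
    for q in qs:
        r=ori(q);print(np.round(np.degrees((R0.inv()*r).as_rotvec()),1).tolist(),end=", ");R0=R0*R.from_rotvec(np.radians(np.round(np.degrees((R0.inv()*r).as_rotvec()),1)))
    print()
E
python3 - <<'E'
from ori import *
s=env.state();q=s["joints"];R0=R.from_quat(s["orientation"]);print(q,np.degrees((R0.inv()*ori(q)).as_rotvec()))
qs=[]
for a in(.17,.25): 
    p=q.copy();p[5]=a;qs.append(p)
for k in range(1,23):
    p=q.copy();p[5]=.25;d=k*.165;p[4]+=d;p[6]-=d;qs.append(p)
print(qs[-1]);rows(qs,R0)
E
```

```text
[ 0.0485  0.1737  0.0246  2.3539 -0.4826  0.0907  1.9752] [-0.  0.  0.]
[ 0.0485  0.1737  0.0246  2.3539  3.1474  0.25   -1.6548]
[-1.8, 4.2, 0.0], [-1.8, 4.2, 0.0], [2.2, 0.7, 0.3], [2.3, 0.4, 0.3], [2.4, -0.0, 0.3], [2.3, -0.4, 0.3], [2.2, -0.8, 0.3], [2.0, -1.1, 0.3], [1.9, -1.5, 0.3], [1.5, -1.7, 0.2], [1.3, -2.0, 0.3], [0.9, -2.1, 0.3], [0.6, -2.3, 0.3], [0.2, -2.3, 0.3], [-0.2, -2.3, 0.3], [-0.6, -2.3, 0.3], [-1.0, -2.1, 0.3], [-1.3, -2.0, 0.3], [-1.5, -1.7, 0.3], [-1.9, -1.4, 0.3], [-2.1, -1.1, 0.3], [-2.2, -0.8, 0.3], [-2.3, -0.4, 0.2], [-2.3, 0.0, 0.3],
```

The orientation model is exact (0° residual). I'll sweep the tool round the forearm axis to flip joint 5, checking partway.

arm_command([
  [[0,0,0,-1.8,4.2,0,0.045],[0,0,0,-1.8,4.2,0,0.045],[0,0,0,2.2,0.7,0.3,0.045],[0,0,0,2.3,0.4,0.3,0.045],[0,0,0,2.4,0,0.3,0.045],[0,0,0,2.3,-0.4,0.3,0.045],[0,0,0,2.2,-0.8,0.3,0.045],[0,0,0,2,-1.1,0.3,0.045],[0,0,0,1.9,-1.5,0.3,0.045],[0,0,0,1.5,-1.7,0.2,0.045],[0,0,0,1.3,-2,0.3,0.045],[0,0,0,0.9,-2.1,0.3,0.045]],
])

```text
t: 16.67
position: [0.5297, -0.0701, 0.2642]
orientation: [0.105, 0.955, -0.111, 0.255]
force: [0.8, -0.3, 0.2]
width: 0.525
```

```bash
python3 - <<'E'
from ori import *
s=env.state();q=s["joints"];print(s["t"],q,s["position"]);R0=R.from_quat(s["orientation"])
print(R0.as_matrix())
qs=[]
d=(3.14-q[4])/11
for k in range(1,12):
    p=q.copy();p[5]=q[5]+(.25-q[5])*min(1,k/4);p[4]+=d*k;p[6]-=d*k;qs.append(p)
rows(qs,R0)
E
```

```text
16.6667 [-0.9193  0.2926  0.9577  2.369   0.4178  0.1235  0.9063] [ 0.5297 -0.0701  0.2642]
[[-0.8477  0.2578  0.4637]
 [ 0.145   0.9533 -0.2649]
 [-0.5103 -0.1573 -0.8455]]
[2.7, -0.1, 0.1], [2.7, -1.2, 0.2], [2.6, -2.2, 0.3], [1.9, -3.2, 0.4], [-0.7, -3.4, 0.4], [-1.6, -3.2, 0.5], [-2.2, -2.6, 0.4], [-2.9, -2.1, 0.4], [-3.2, -1.3, 0.5], [-3.5, -0.4, 0.4], [-3.5, 0.4, 0.5],
```

arm_command([
  [[0,0,0,2.7,-0.1,0.1,0.045],[0,0,0,2.7,-1.2,0.2,0.045],[0,0,0,2.6,-2.2,0.3,0.045],[0,0,0,1.9,-3.2,0.4,0.045],[0,0,0,-0.7,-3.4,0.4,0.045],[0,0,0,-1.6,-3.2,0.5,0.045],[0,0,0,-2.2,-2.6,0.4,0.045],[0,0,0,-2.9,-2.1,0.4,0.045],[0,0,0,-3.2,-1.3,0.5,0.045],[0,0,0,-3.5,-0.4,0.4,0.045],[0,0,0,-3.5,0.4,0.5,0.045]],
])

```text
t: 17.58
position: [0.5139, -0.0791, 0.2521]
orientation: [0.112, 0.944, -0.11, 0.29]
force: [0.1, 0.2, 1.0]
width: 0.53
```

```bash
python3 - <<'E'
from plan import *
s=env.state();q=s["joints"];print(s["t"],q,s["position"],s["qvel"]);A=cur();print(A)
A=step(A,8,paddle(.13));A=step(A,10,paddle(0))
E
```

```text
17.5833 [-0.7751  0.2545  0.7689  2.4557  1.8994  0.1473 -0.601 ] [ 0.5139 -0.0791  0.2521] [ 1.3801 -0.5448 -1.1874  0.0044  1.2368 -0.2871 -0.8033]
[[-0.8066  0.2753  0.523   0.5139]
 [ 0.1475  0.9507 -0.273  -0.0791]
 [-0.5724 -0.1431 -0.8074  0.2521]
 [ 0.      0.      0.      1.    ]]
8 x [0.0061, 0.026, 0.0078, -2.15, -0.12, -1.28] -> end [0.5376 0.1195 0.1565] mid [0.5361 0.0426 0.189 ]
10 x [-0.0, -0.0, 0.013, 0.0, -0.0, 0.0] -> end [0.6121 0.1223 0.05  ] mid [0.5823 0.1212 0.0926]
```

arm_command([
  [[0,0,0,0,0,0,0.045],[0,0,0,0,0,0,0.045],[0,0,0,0,0,0,0.045]],
])

```text
t: 17.83
position: [0.5138, -0.0806, 0.2523]
orientation: [0.114, 0.944, -0.112, 0.29]
force: [-0.2, 0.1, 0.1]
width: 0.529
```

```bash
python3 - <<'E'
from plan import *
s=env.state();q=s["joints"];print(s["t"],q,s["position"],s["qvel"]);A=cur();print(A)
A=step(A,10,paddle(.13))
E
```

```text
17.8333 [-0.7784  0.2559  0.7744  2.4551  1.8862  0.1483 -0.5906] [ 0.5138 -0.0806  0.2523] [-0.0374  0.0169  0.0083  0.0009 -0.002  -0.0019 -0.0014]
[[-0.8058  0.2803  0.5216  0.5138]
 [ 0.1507  0.9489 -0.2771 -0.0806]
 [-0.5726 -0.1447 -0.8069  0.2523]
 [ 0.      0.      0.      1.    ]]
10 x [0.0049, 0.0209, 0.0062, -1.74, -0.1, -1.04] -> end [0.5372 0.1191 0.157 ] mid [0.5355 0.0368 0.1916]
```

arm_command([
  [[0.0049,0.0209,0.0062,-1.74,-0.1,-1.04,0.045],[0.0049,0.0209,0.0062,-1.74,-0.1,-1.04,0.045],[0.0049,0.0209,0.0062,-1.74,-0.1,-1.04,0.045],[0.0049,0.0209,0.0062,-1.74,-0.1,-1.04,0.045],[0.0049,0.0209,0.0062,-1.74,-0.1,-1.04,0.045],[0.0049,0.0209,0.0062,-1.74,-0.1,-1.04,0.045]],
])

```text
t: 18.33
position: [0.5352, 0.0394, 0.1901]
orientation: [0.033, 0.953, -0.041, 0.297]
force: [-0.5, -0.9, -0.2]
width: 0.525
```

```bash
python3 - <<'E'
from plan import *
s=env.state();q=s["joints"];print(s["t"],q,s["position"],s["qvel"]);A=cur();print(A)
A=step(A,5,paddle(.13))
E
```

```text
18.3333 [-0.4178  0.3482  0.1326  2.4631  2.3382  0.309  -1.1046] [0.5352 0.0394 0.1901] [ 0.3425  0.2518 -0.8389  0.0031  0.5763  0.3092 -0.654 ]
[[-0.8216  0.0878  0.5632  0.5352]
 [ 0.0393  0.9944 -0.0976  0.0394]
 [-0.5687 -0.0581 -0.8205  0.1901]
 [ 0.      0.      0.      1.    ]]
5 x [0.0035, 0.0162, 0.0049, -1.36, -0.1, -0.8] -> end [0.5378 0.1191 0.1572] mid [0.5379 0.087  0.1698]
```

Excellent: joints 5 and 6 are now in the good branch. Continuing to the pre-grasp pose.

arm_command([
  [[0.0035,0.0162,0.0049,-1.36,-0.1,-0.8,0.045],[0.0035,0.0162,0.0049,-1.36,-0.1,-0.8,0.045],[0.0035,0.0162,0.0049,-1.36,-0.1,-0.8,0.045],[0.0035,0.0162,0.0049,-1.36,-0.1,-0.8,0.045],[0.0035,0.0162,0.0049,-1.36,-0.1,-0.8,0.045],[0,0,0,0,0,0,0.045],[0,0,0,0,0,0,0.045]],
])

```text
t: 18.92
position: [0.5375, 0.1179, 0.1573]
orientation: [-0.017, 0.954, 0.004, 0.3]
force: [0.4, -0.0, 0.1]
width: 0.525
```

```bash
python3 - <<'E'
from plan import *
s=env.state();q=s["joints"];print(s["t"],q,s["position"]);A=cur();print(A)
B=step(A,8,paddle(.04));step(B,6,paddle(0))
cv2.imwrite("pics/h0.png",env.read_camera("scene")[:,:,::-1]);cv2.imwrite("pics/h1.png",env.read_camera("top")[:,:,::-1])
g=G0+RG@[-.025,0,.066];print("grip px",proj("scene",g),proj("top",g))
for c in("scene","top"):
    l=env.trace(c,"paddle_grip");print(c,[(x["p"],x["rect"]) for x in l][:2],[(x["p"],x["pixel"]) for x in env.place_of(c,"paddle_grip")][:2])
a=cv2.imread("pics/h0.png")[110:250,260:400];b=cv2.imread("pics/h1.png")[120:260,240:380]
cv2.imwrite("pics/h.png",np.hstack([cv2.resize(a,(400,400),interpolation=2),cv2.resize(b,(400,400),interpolation=2)]))
E
```

```text
18.9167 [-0.3646  0.4325 -0.0708  2.4603  2.4744  0.4077 -1.2551] [0.5375 0.1179 0.1573]
[[-0.819  -0.0354  0.5728  0.5375]
 [-0.0301  0.9994  0.0187  0.1179]
 [-0.5731 -0.0019 -0.8195  0.1573]
 [ 0.      0.      0.      1.    ]]
8 x [-0.0, 0.0002, 0.0113, -0.02, -0.0, -0.0] -> end [0.5892 0.1213 0.0832] mid [0.5698 0.12   0.111 ]
6 x [-0.0, -0.0, 0.0067, 0.0, -0.01, -0.0] -> end [0.6123 0.1221 0.0502] mid [0.6046 0.1218 0.0612]
grip px [[328.3274 211.8146]] [[305.759  181.4792]]
scene [(0.81, [317.9, 222.0, 37.8, 38.4])] [(0.81, [329.5, 209.3])]
top [(0.63, [310.6, 179.9, 36.9, 20.1])] [(0.68, [310.0, 179.0])]
```

View pics/h.png

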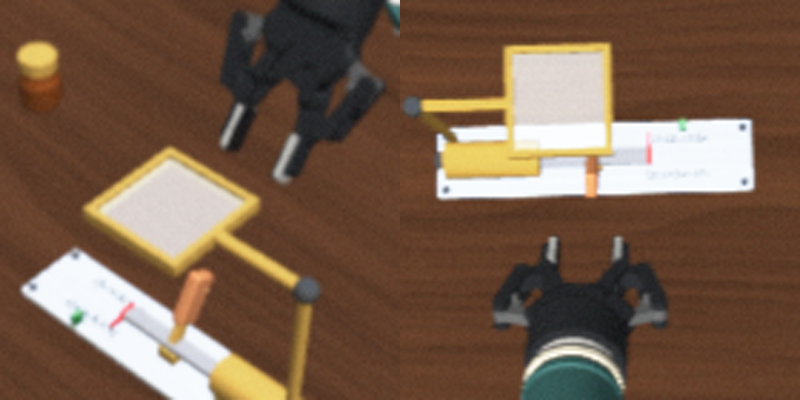

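```bash
python3 - <<'E'
from plan import *
print(proj("top",cur()[:3,3]-.008*cur()[:3,2]))
for f,c,(y0,y1,x0,x1) in(("h0","scene",(195,240,315,340)),("h1","top",(170,195,298,316))):
    im=cv2.imread(f"pics/{f}.png").astype(float);h=cv2.cvtColor(cv2.imread(f"pics/{f}.png"),cv2.COLOR_BGR2HSV)
    r,g,b=im[...,2],im[...,1],im[...,0]
    m=(r>150)&(r-g>50)&(r-b>70)&(g-b<70);k=np.zeros_like(m);k[y0:y1,x0:x1]=m[y0:y1,x0:x1]
    ys,xs=np.nonzero(k);print(c,k.sum(),xs.mean(),ys.mean(),xs.min(),xs.max(),ys.min(),ys.max())
    print("model",proj(c,[G0+RG@[-.025+s*.5,0,.066+s*.866] for s in(-.03,0,.016)]))
    print(atz(c,(xs.mean(),ys.mean()),.066))
# whole-bed fit in top, 4 corners by hand
from scipy.optimize import least_squares
px=np.array([[253.5,163.5],[253.7,189],[363.2,161.5],[363.7,186]])
q=np.array([[.034,.15,.008],[-.034,.15,.008],[.034,-.15,.008],[-.034,-.15,.008]])
f=lambda p:(proj("top",[p[0],p[1],0]+q@R.from_euler("z",p[2]).as_matrix().T)-px).ravel()
r=least_squares(f,[.626,.122,.03]);print(r.x,r.fun)
E
```

```text
[[304.9277 206.1182]]
scene 156 326.9230769230769 213.33333333333334 321 334 204 223
model [[332.2998 215.9618]
 [328.3274 211.8146]
 [326.1201 209.5101]]
[0.6072 0.1226 0.066 ]
top 51 306.6470588235294 181.58823529411765 305 308 175 188
model [[306.4022 188.0957]
 [305.759  181.4792]
 [305.4047 177.8346]]
[0.6012 0.1193 0.066 ]
[0.6251 0.1185 0.0461] [-0.125   0.3476 -0.0712 -0.3678  0.0195 -0.177   0.175   0.1952]
```

```bash
sed -i 's/G0=np.array(.*)$/G0=np.array([.6264,.1207,0])/' plan.py; grep -n G0= plan.py; python3 - <<'E'
from plan import *
A=cur();print(A[:3,3])
B=step(A,8,paddle(.04));step(B,6,paddle(0))
E
```

```text
23:yaw=.037;G0=np.array([.6264,.1207,0])
[0.5377 0.1157 0.1588]
8 x [0.0001, 0.0002, 0.0115, -0.03, 0.01, -0.02] -> end [0.5898 0.1191 0.0831] mid [0.5703 0.1178 0.1115]
6 x [0.0001, 0.0, 0.0066, 0.0, 0.0, -0.01] -> end [0.6121 0.1199 0.0503] mid [0.6046 0.1196 0.0612]
```

arm_command([
  [[0,0.0002,0.0115,0,0,0,0.045],[0,0.0002,0.0115,0,0,0,0.045],[0,0.0002,0.0115,0,0,0,0.045],[0,0.0002,0.0115,0,0,0,0.045],[0,0.0002,0.0115,0,0,0,0.045],[0,0.0002,0.0115,0,0,0,0.045],[0,0.0002,0.0115,0,0,0,0.045],[0,0.0002,0.0115,0,0,0,0.045],[0,0,0,0,0,0,0.045],[0,0,0,0,0,0,0.045]],
])

```text
t: 20.05
position: [0.5905, 0.1194, 0.0826]
orientation: [-0.016, 0.954, 0.005, 0.301]
force: [0.0, -0.3, -0.6]
width: 0.527
```

```bash
python3 - <<'E'
from plan import *
s=env.state();print(s["t"],s["joints"]);A=cur();print(A)
step(A,6,paddle(0))
a=env.read_camera("scene")[130:250,270:390,::-1];b=env.read_camera("top")[130:250,260:380,::-1]
cv2.imwrite("pics/i.png",np.hstack([cv2.resize(a,(400,400),interpolation=2),cv2.resize(b,(400,400),interpolation=2)]))
E
```

```text
20.05 [-0.268   0.6358 -0.1399  2.3807  2.5929  0.5299 -1.3268]
[[-0.8184 -0.0325  0.5737  0.5905]
 [-0.0271  0.9995  0.018   0.1194]
 [-0.574  -0.0008 -0.8189  0.0826]
 [ 0.      0.      0.      1.    ]]
6 x [0.0001, 0.0, 0.0065, -0.03, 0.0, -0.03] -> end [0.6124 0.1201 0.0503] mid [0.6051 0.1199 0.0611]
```

View pics/i.png

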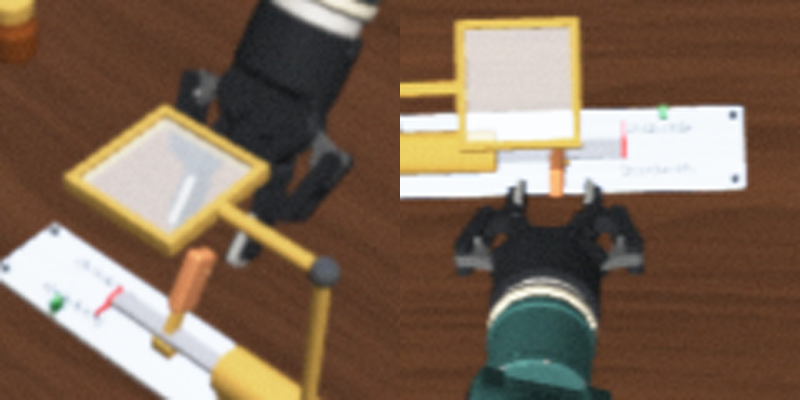

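The fingers straddle the paddle (top zoom: fingers at 518 and 590, paddle at 556). I'll go in and grip.

arm_command([
  [[0,-0.0002,0.0066,0,0,0,0.045],[0,-0.0002,0.0066,0,0,0,0.045],[0,-0.0002,0.0066,0,0,0,0.045],[0,-0.0002,0.0066,0,0,0,0.045],[0,-0.0001,0.0066,0,0,0,0.045],[0,0,0.0066,0,0,0,0.045],[0,0,0,0,0,0,0.045],[0,0,0,0,0,0,0.045]],
])

```text
t: 20.82
position: [0.6132, 0.1193, 0.0502]
orientation: [-0.016, 0.954, 0.005, 0.301]
force: [-0.3, 0.3, -0.8]
width: 0.526
```

arm_command([
  [[0,0,0,0,0,0,0.03],[0,0,0,0,0,0,0.025],[0,0,0,0,0,0,0.02],[0,0,0,0,0,0,0.016],[0,0,0,0,0,0,0.012],[0,0,0,0,0,0,0.006],[0,0,0,0,0,0,0.006],[0,0,0,0,0,0,0.006],[0,0,0,0,0,0,0.006]],
], force=50)

```text
t: 21.57
position: [0.613, 0.1204, 0.0512]
orientation: [-0.017, 0.953, 0.005, 0.301]
force: [-2.5, 1.5, 5.1]
width: 0.135
```

```bash
python3 - <<'E'
from plan import *
from meas import redgreen
redgreen(2,"j")
s=env.state();print(s["t"],s["force"],s["width"]*.0854,s["joints"]);A=cur();print(A)
a=cv2.imread("pics/j_scene.png")[150:250,270:370];b=cv2.imread("pics/j_top.png")[140:240,270:370]
cv2.imwrite("pics/j.png",np.hstack([cv2.resize(a,(400,400),interpolation=2),cv2.resize(b,(400,400),interpolation=2)]))
E
```

```text
scene green 17 [286.54 220.44] [0.6582 0.0372 0.014 ]
scene red 17 [302.26 219.82] [0.6345 0.0678 0.022 ]
  gauge dy -0.03138921330448616
  gauge dy -0.031726610690764115
top green 10 [338.35 162.92] [0.6591 0.0379 0.014 ]
top red 11 [326.83 173.76] [0.6279 0.0682 0.022 ]
  gauge dy -0.03126338739659017
  gauge dy -0.03171405268984788
21.7667 [-3.0556  1.4206  5.0185] 0.011170964899705597 [-0.2426  0.7133 -0.1515  2.3376  2.6294  0.5643 -1.337 ]
[[-0.8176 -0.0354  0.5746  0.613 ]
 [-0.0291  0.9994  0.0202  0.1204]
 [-0.575  -0.0002 -0.8182  0.0512]
 [ 0.      0.      0.      1.    ]][ WARN:0@1.581] global loadsave.cpp:1063 imwrite_ Unsupported depth image for selected encoder is fallbacked to CV_8U.
```

View pics/j.png

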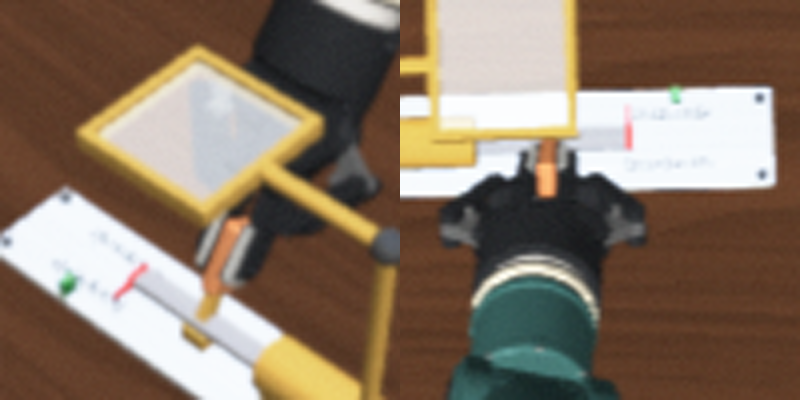

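Paddle gripped at 11–12 mm opening, needle still home. Pull 28 mm first.

arm_command([
  [[0,-0.001,0,0,0,0,0.006],[0,-0.002,0,0,0,0,0.006],[0,-0.003,0,0,0,0,0.006],[0,-0.003,0,0,0,0,0.006],[0,-0.003,0,0,0,0,0.006],[0,-0.003,0,0,0,0,0.006],[0,-0.003,0,0,0,0,0.006],[0,-0.003,0,0,0,0,0.006],[0,-0.003,0,0,0,0,0.006],[0,-0.002,0,0,0,0,0.006],[0,-0.002,0,0,0,0,0.006],[0,0,0,0,0,0,0.006]],
])

```text
t: 22.77
position: [0.6143, 0.0947, 0.0512]
orientation: [-0.018, 0.953, 0.007, 0.302]
force: [-2.7, 6.7, 4.4]
width: 0.128
```

```bash
python3 - <<'E' 2>/dev/null
from plan import *
from meas import redgreen
redgreen(3,"k")
s=env.state();print(s["t"],s["force"],s["width"]*.0854,s["position"])
a=cv2.imread("pics/k_scene.png")[180:250,260:330];b=cv2.imread("pics/k_top.png")[140:210,300:370]
cv2.imwrite("pics/k.png",np.hstack([cv2.resize(a,(400,400),interpolation=2),cv2.resize(b,(400,400),interpolation=2)]))
E
```

```text
scene green 17 [286.55 220.43] [0.6581 0.0371 0.014 ]
scene red 14 [294.45 214.82] [0.6367 0.0426 0.022 ]
  gauge dy -0.006105241714804334
  gauge dy -0.006422964565287309
top green 10 [338.35 162.92] [0.6591 0.0379 0.014 ]
top red 6 [336.   173.39] [0.6295 0.0436 0.022 ]
  gauge dy -0.006593228843701904
  gauge dy -0.00703399208087193
23.0667 [-0.9292  6.681   3.9896] 0.011434687846192452 [0.6143 0.0951 0.0511]
```

View pics/k.png

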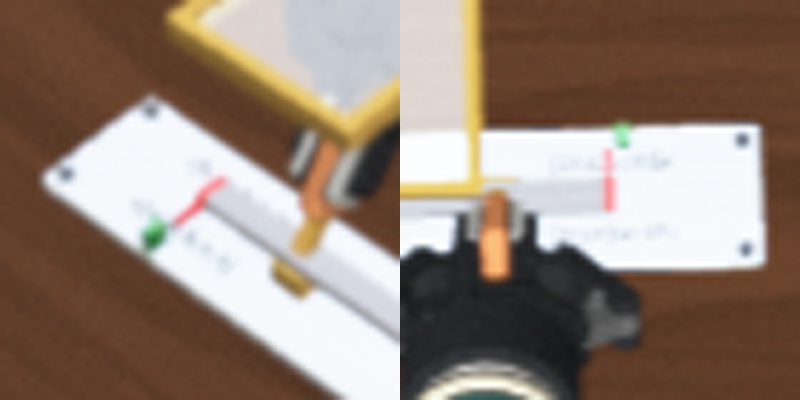

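Measured: 25.3 mm pulled, about 6.3 mm to go (needle at column 610, marker at 622 in the zoom).

arm_command([
  [[0,-0.001,0,0,0,0,0.006],[0,-0.001,0,0,0,0,0.006],[0,-0.001,0,0,0,0,0.006],[0,-0.001,0,0,0,0,0.006],[0,-0.001,0,0,0,0,0.006],[0,-0.001,0,0,0,0,0.006],[0,-0.0007,0,0,0,0,0.006],[0,0,0,0,0,0,0.006],[0,0,0,0,0,0,0.006]],
])

```text
t: 23.82
position: [0.6146, 0.089, 0.0512]
orientation: [-0.019, 0.953, 0.007, 0.302]
force: [-0.5, 7.6, 3.6]
width: 0.137
```

```bash
python3 - <<'E' 2>/dev/null
from plan import *
from meas import redgreen
redgreen(3,"l")
s=env.state();print(s["t"],s["force"],s["width"]*.0854,s["position"])
b=cv2.imread("pics/l_top.png")[145:195,310:370];a=cv2.imread("pics/l_scene.png")[195:245,260:320]
cv2.imwrite("pics/l.png",np.hstack([cv2.resize(a,(400,333),interpolation=2),cv2.resize(b,(400,333),interpolation=2)]))
E
```

```text
scene green 17 [286.57 220.42] [0.6581 0.0371 0.014 ]
scene red 13 [292.95 213.27] [0.6358 0.0363 0.022 ]
  gauge dy 0.000199580839562671
  gauge dy -0.00013412192167129523
top green 10 [338.36 163.04] [0.6588 0.0379 0.014 ]
top red 12 [338.57 173.24] [0.6301 0.0367 0.022 ]
  gauge dy 0.00030375307056487884
  gauge dy -0.00012755926056513323
24.1167 [-1.5419  7.4917  4.0234] 0.011636608607900724 [0.6146 0.089  0.0512]
```

View pics/l.png

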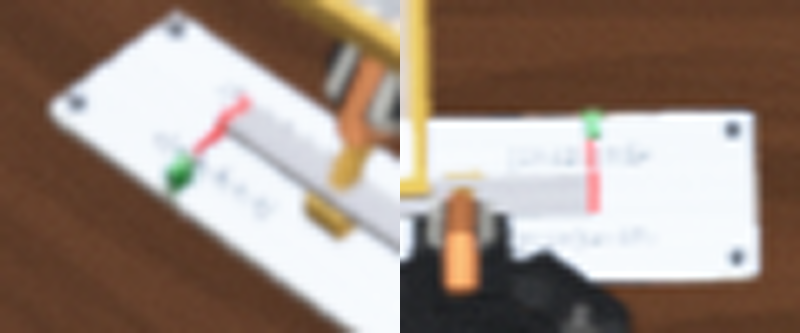

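The needle is level with the marker (0.2 mm in both cameras). I'll hold 1.5 s, then ease home.

arm_command([
  [[0,0,0,0,0,0,0.006],[0,0,0,0,0,0,0.006],[0,0,0,0,0,0,0.006],[0,0,0,0,0,0,0.006],[0,0,0,0,0,0,0.006],[0,0,0,0,0,0,0.006],[0,0,0,0,0,0,0.006],[0,0,0,0,0,0,0.006],[0,0,0,0,0,0,0.006],[0,0,0,0,0,0,0.006],[0,0,0,0,0,0,0.006],[0,0,0,0,0,0,0.006]],
])

```text
t: 25.12
position: [0.6146, 0.089, 0.0512]
orientation: [-0.019, 0.953, 0.007, 0.302]
force: [-1.5, 7.2, 3.3]
width: 0.132
```

arm_command([
  [[0,0,0,0,0,0,0.006],[0,0,0,0,0,0,0.006],[0,0,0,0,0,0,0.006],[0,0,0,0,0,0,0.006],[0,0,0,0,0,0,0.006],[0,0,0,0,0,0,0.006]],
])

```text
t: 25.62
position: [0.6146, 0.089, 0.0512]
orientation: [-0.019, 0.953, 0.007, 0.302]
force: [-1.2, 7.2, 4.3]
width: 0.132
```

arm_command([
  [[0,0.001,0,0,0,0,0.006],[0,0.002,0,0,0,0,0.006],[0,0.003,0,0,0,0,0.006],[0,0.003,0,0,0,0,0.006],[0,0.003,0,0,0,0,0.006],[0,0.003,0,0,0,0,0.006],[0,0.003,0,0,0,0,0.006],[0,0.003,0,0,0,0,0.006],[0,0.003,0,0,0,0,0.006],[0,0.002,0,0,0,0,0.006],[0,0.002,0,0,0,0,0.006],[0,0.001,0,0,0,0,0.006]],
])

```text
t: 26.62
position: [0.6132, 0.1158, 0.0511]
orientation: [-0.017, 0.953, 0.006, 0.301]
force: [-1.9, 3.4, 4.9]
width: 0.133
```

arm_command([
  [[0,0.001,0,0,0,0,0.006],[0,0.001,0,0,0,0,0.006],[0,0.001,0,0,0,0,0.006],[0,0.001,0,0,0,0,0.006],[0,0.001,0,0,0,0,0.006],[0,0,0,0,0,0,0.006],[0,0,0,0,0,0,0.006],[0,0,0,0,0,0,0.006]],
])

```text
t: 27.28
position: [0.613, 0.1203, 0.0512]
orientation: [-0.017, 0.953, 0.006, 0.301]
force: [-3.5, 3.0, 5.2]
width: 0.135
```

```bash
python3 - <<'E' 2>/dev/null
from plan import *
from meas import redgreen
redgreen(2)
s=env.state();print(s["t"],s["force"],s["width"]*.0854,s["position"])
E
```

```text
scene green 17 [286.54 220.44] [0.6582 0.0371 0.014 ]
scene red 15 [302.34 219.7 ] [0.6341 0.0677 0.022 ]
  gauge dy -0.0312572192650396
  gauge dy -0.03160077700669326
top green 10 [338.35 162.91] [0.6592 0.0379 0.014 ]
top red 10 [326.86 173.73] [0.628  0.0682 0.022 ]
  gauge dy -0.031193406230599637
  gauge dy -0.03164315015343901
27.4833 [-2.4177  2.8976  5.154 ] 0.011121244020783447 [0.613  0.1203 0.0511]
```

arm_command([
  [[0,0.0005,0,0,0,0,0.006],[0,0.0005,0,0,0,0,0.006],[0,0.0005,0,0,0,0,0.006],[0,0,0,0,0,0,0.006],[0,0,0,0,0,0,0.006],[0,0,0,0,0,0,0.006]],
])

```text
t: 27.98
position: [0.613, 0.1204, 0.0512]
orientation: [-0.016, 0.953, 0.005, 0.302]
force: [-2.6, 1.4, 5.9]
width: 0.132
```

arm_command([
  [[0,0,0,0,0,0,0.013],[0,0,0,0,0,0,0.016],[0,0,0,0,0,0,0.02],[0,0,0,0,0,0,0.025],[0,0,0,0,0,0,0.03],[0,0,0,0,0,0,0.035],[0,0,0,0,0,0,0.04],[0,0,0,0,0,0,0.045],[0,0,0,0,0,0,0.045]],
])

```text
t: 28.73
position: [0.6131, 0.1202, 0.0508]
orientation: [-0.016, 0.953, 0.005, 0.301]
force: [-0.4, -0.2, 0.1]
width: 0.526
```

arm_command([
  [[0,0,-0.005,0,0,0,0.045],[0,0,-0.01,0,0,0,0.045],[0,0,-0.015,0,0,0,0.045],[0,0,-0.015,0,0,0,0.045],[0,0,-0.015,0,0,0,0.045],[0,0,-0.015,0,0,0,0.045],[0,0,-0.015,0,0,0,0.045],[0,0,-0.015,0,0,0,0.045],[0,0,-0.01,0,0,0,0.045],[0,0,0,0,0,0,0.045],[0,0,0,0,0,0,0.045],[0,0,0,0,0,0,0.045]],
])

```text
t: 29.73
position: [0.5474, 0.1182, 0.145]
orientation: [-0.016, 0.953, 0.005, 0.301]
force: [0.0, 0.3, -0.8]
width: 0.524
```

```bash
python3 - <<'E' 2>/dev/null
from fit import *
from meas import redgreen
redgreen(2,"m")
s=env.state();print(s["t"],s["force"],s["width"]*.0854,s["position"])
fit("cup",[.625,-.327],[(.062,.0206),(.082,.0244)])
b=cv2.imread("pics/m_top.png")[110:250,260:520];a=cv2.imread("pics/m_scene.png")[110:250,170:430]
cv2.imwrite("pics/m.png",np.vstack([cv2.resize(a,(550,296),interpolation=2),cv2.resize(b,(550,296),interpolation=2)]))
E
```

```text
scene green 17 [286.56 220.44] [0.6581 0.0372 0.014 ]
scene red 17 [302.21 219.91] [0.6348 0.068  0.022 ]
  gauge dy -0.031467339222938207
  gauge dy -0.03180007909131888
top green 10 [338.34 162.93] [0.6591 0.0379 0.014 ]
top red 11 [326.82 173.83] [0.6277 0.0683 0.022 ]
  gauge dy -0.03127356176559467
  gauge dy -0.03172682407039109
29.9333 [ 0.3296 -0.7716  0.2695] 0.04488912759632355 [0.5473 0.118  0.1443]
cup ['scene', 'top'] [ 0.6254 -0.3257] 45.9375 [np.float32(238.0), np.float32(299.0)]
cup ['scene'] [ 0.627 -0.324] 23.625 [np.float32(238.0)]
cup ['top'] [ 0.6248 -0.3256] 15.375 [np.float32(299.0)]
```

The numeric checks hold: the slide is home, the cup is where I left it, and the arm is clear. Handing in.

```bash
python3 -c "
from rig import env
print(env.close_job(),env.state()['t'])"
```

```text
the job is handed in; nothing more can be done
the job is handed in; nothing more can be done
```

I nested the ivory cup on the brown stack, pulled the gauge to the marker, eased it home, and handed the job in at about 30 s of the 58 s allowed. No verdict was reported.

- **Cup:** I lifted it off the bed, lowered it into the stack until it met about 8 N, then let go. A fit to the scene picture matched best with the rim 82 mm over the bench, which is fully down. The last position fit agreed with the one right after release to within 1 mm combined; the scene camera alone differed by about 2 mm.
- **Pull:** The needle was within about 0.3 mm of the marker in both cameras, and I held it there for about 1.5 s. I then eased the slide home at no more than about 40 mm/s. The last check put the needle back at its starting position to about 0.1 mm, with no spring load left before I opened the fingers.
- **Clearance:** At hand-in the tool was about 115 mm back from the paddle, and no unexpected force showed on the wrist. The magnifier looked untouched in every picture I saw.

**Went wrong:** My first tilted approach to the paddle stopped at joint 6's limit. I had to swing the wrist round in free space before the 35° tilt worked.

**Not checked:**
- The final picture was refused by the 12-picture limit, so the end state rests on measurements alone.
- I did not measure the jar, ring casting, graver or loupe again. I planned the paths well clear of them.
- I could not re-measure the brown cups directly after nesting, so that they are concentric with the ivory cup is inferred from it sitting fully down.

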